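Gauge the engraver's air bottle

TASK

Check the air left in the red bottle on the jeweller's table: lift the yellow pressure gauge out of its wooden rest and press it straight down onto the bottle's valve, firmly but without forcing it, for a good half second, so that the air drives the gauge's rod out. Then put the gauge back in its rest, barrel between the two prongs, with the rod still showing the reading, and let go; do not disturb the other things on the table.

Things in the scene. Friction and masses are not known exactly. Their poses are not given: they have to be found in the camera images.
- gauge: Loose L-shaped pressure gauge, 0.19 kg. Origin: centre of its open lower end (chuck mouth); z up the chuck's axis, x along the barrel. Up the z axis: black rubber sleeve 30 mm across, 0 to 12 mm; steel tube 26 mm across to 34 mm; flange 42 mm across, 34 to 40 mm; yellow head 40 to 78 mm.
- chuck_mouth (a point): Same point and axes as the gauge's origin: centre of the sleeve's lower face, unpressed. The sleeve is sprung: it gives up to 7.5 mm up into the gauge (1 N to start, 1.4 N per mm, then a hard stop). The bore is 15 mm wide; 20 mm above the mouth sits a plunger which, pushed up by the valve's core pin, drives the rod out 7 mm per mm.
- gauge_head (a point): In the yellow head, 64 mm above the chuck mouth on its axis: the place to grip, across y. The head is 26 x 26 mm, square with the gauge's x and y, its top 14 mm above this point, the wider flange's top 24 mm below it.
- barrel_end (a point): Centre of the end of the silver barrel (18 mm across), which leaves the head along +x, 60 mm above the chuck mouth, and ends here, 96 mm from the chuck's axis. The rod comes out of this end.
- rod (a joint): How far (m) the gauge's white rod with red tip has been driven out of the barrel; 0 at the start, when it shows 10 mm; at most 0.042. It stays out when the gauge is lifted off. A proper reading is about 8 to 30 mm out, depending on the unknown pressure.
- tank: Red air bottle 90 mm across, 150 mm long along its y axis, lying fixed in a wooden cradle on the table; origin on the table under its middle, z up.
- valve_neck (a point): Centre of the top of the dark steel neck, 43 mm across, 110 mm over the table; z up. On this axis stands the brass valve: first a collar 36 mm across, on whose flat top the gauge's sleeve seals. The collar's top is 12 to 26 mm above this point, different each time (screwed in more or less, then fixed): find it by feel. More than 24 N of push harms the valve.
- valve_tip (a point): 34 mm above point valve_neck, fixed: the tip of the valve's core pin if the valve is screwed in lowest (up to 14 mm higher). From the collar a stem 12 mm across, its top tapered to 8 mm, rises 15.5 mm; the 5 mm core pin rises 22 mm and sinks 7 mm against the air (3.5 to 4.7 N). A steady push of 14 N or more, best 16 to 20 N, seals the gauge and drives out the full reading.
- rest: Fixed wooden gauge rest; origin on the table under its hole, z up, x from the hole towards the fork. The fork's two prongs are at x = 72 mm, 28 mm apart across y, tops at 87 mm, with a bridge between them at 65 mm height. The base is 70 mm wide and reaches from x = -35 to 120 mm.
- rest_hole (a point): Centre of the rest's hole, at its upper rim, 50 mm over the table, axes as the rest's. The hole is 37 mm wide, through a 10 mm board; the chuck hangs in it, the gauge's flange lies on the board (gauge origin 34 mm below this point) and the barrel lies between the prongs, along +x.
- polish: Bystander: loose brown glass jar, 48 mm across, 70 mm high; origin under it. Leave it.
- cup: Bystander: loose white cup, 60 mm across, 60 mm high; origin under it. Leave it.
- brush: Bystander: loose brush lying on the table, 150 mm long; origin at its underside. Leave it.
Not all that is in view belongs to the job. What is shaped like the gauge but purple is not meant.

How it is judged:
By the outcome, as a careful person would: the job done as asked, in the order asked, and still so for the second after the job is handed in, with the robot touching nothing.
It also fails if it takes over 72 s, if anything falls off the work surface, if the arm or the gripper's body presses on something with over 40 N, if the wrist force passes 120 N, or if a joint passes its speed limit or range.

ROBOT

A 6-joint arm with a two-finger parallel gripper is mounted at the origin on the work surface. World frame = base frame: x ahead of the robot, y to its left, z up, the work surface at z = 0. Lengths are in m, angles in rad, forces in N, time in s.
With the tool pointing down it reaches from about 0.3 to 0.875 m from the base axis. Payload 4.2 kg.
Tool frame: the origin (TCP) lies between the finger pads; the fingertips stand 22 mm ahead of it and the grasp point (between the pads) lies 3 mm ahead of it; z points along the fingers, y is the line along which they close (so a half turn about z gives the same grasp; the last joint's range is limited). The gripper opens to 85 mm and grips with 20 to 120 N. Pads are 22 mm wide; open, the fingers measure 114 mm over their backs; the gripper's body (76 mm by 85 mm) begins 54 mm behind the grasp point. The pads swing forward as they close: fully open they stand 13 mm farther back than shut.
Start: joints at [-1.138, 0.32, 1.565, -0, 1.257, -0.02], TCP at [0.252, -0.517, 0.253] pointing down, gripper open.
Joint ranges: [-3.11, 3.11], [-0.84, 2.01], [0.21, 2.61], [-1.34, 4.49], [0.05, 2.63], [-2.56, 2.56]. Speed limits (rad/s): [2.57, 2.57, 3.14, 3.14, 3.14, 3.14].

INTERFACE

Orientations are given as a 3x3 rotation matrix whose columns are the frame's x, y, z axes.
In Python, from rig import readout, imaging, order gives the robot as it stands.
- The arm moves only by the shell command python3 -m pendant 'ROWS' [FORCE]. ROWS is JSON, a list of rows, each an object with "dp": the shift along the tool's x, y, z in cm, a list of three; "rot": the turn, a rotation vector about the tool's x, y, z in rad, a list of three; "fingers": the opening, from -1 (shut) to 1 (fully open). In form: [{"dp": [x, y, z], "rot": [ax, ay, az], "fingers": fingers}, ...]. A call has 1 to 8 rows; each row shifts and turns the commanded pose from where the row before left it, along the tool's axes as they then stand; what a row does not reach is not made up. A row lasts 1/10 s, in which the tool goes at most 50 mm and 8.59 degrees, less where a joint would pass 70% of its speed; a pose out of reach is approached as far as the arm can. A call is refused whole if a number of a shift passes 5 or a number of a turn 0.15, either way. A call with a gripper value outside its range is refused whole. The fingers move at their own pace and stop on an object; FORCE is the grip in N (left out, the last holds). Time passes only in rows, so rows that do not move let the fingers close. It gives the time, the measured TCP pose, the force, the opening and the grip force at its end, in the units of the state.
- readout.get_state(): the state, without advancing time (a new reading comes with each control period).
- imaging.snapshot(name): name is "scene" or "top" or "wrist"; returns the picture (420x560x3 uint8, red, green, blue); there is no depth.
- imaging.calibration(name): a dict with "vertical_fov" (degrees; the focal length in pixels is half the picture's height over the tangent of half this angle, whatever the lens; pixels are square), "cx", "cy" (the principal point, pixels), "distortion" ([k1, k2, p1, p2, k3] as OpenCV has them; the pictures are not rectified), "eye" and "attitude" of the camera in the world; the wrist camera has in their place "T_tool_cam" (4x4, takes a point from camera to tool coordinates, whose origin is the TCP and whose axes are the flange's). Camera axes: x right, y down, z forward; pixel columns grow to the right and rows downward; lengths in m; the calibration is good to about 2 mm. A picture is of the moment at which its call begins: read the wrist's pose just before it. calibration takes no time and is no camera call.
- order.sign_off(): hands the job in; it is judged then, once.
The state is a dict: "time_s": time; "joints": joint angles; "qvel": joint speeds; "tau": joint torques, N m; "tool_pos": TCP position; "orientation": TCP orientation; "contact_force": force on the tool from outside, world axes, zero at the start; "moment": the same for the moment, N m; "finger_gap": finger opening in m; "gripper_force": force on a finger pad.
Only numpy, scipy, OpenCV 4.12 (cv2) and the standard library are available. Lean on these libraries where they do the work, as an engineer would, in place of code of your own. Each camera call takes 0.05 s, during which the arm holds its last target. There are 200 camera calls.

## Working session

There is one attempt and no reset: what is moved stays moved. The work goes in short steps, Python scripts to look and compute and a shell command to move; the robot and the scene stay as the last step left them, time stands still between calls to the robot, and variables do not carry over. Pictures are saved under pics/ and viewed, at most 10 in all, crops included, and the job is handed in when it is done.

```bash
mkdir -p pics; ls; cat > h.py <<'E'
import numpy as np, cv2
from rig import readout, imaging, order
def K(c):
    f=210/np.tan(np.radians(c["vertical_fov"])/2)
    return np.array([[f,0,c["cx"]],[0,f,c["cy"]],[0,0,1]])
def pose(name,c,s=None):
    if name!="wrist": return np.array(c["attitude"]),np.array(c["eye"])
    T=np.array(c["T_tool_cam"]);R=np.array(s["orientation"]);return R@T[:3,:3],R@T[:3,3]+np.array(s["tool_pos"])
def ray(name,uv,s=None):
    c=imaging.calibration(name);R,e=pose(name,c,s)
    n=cv2.undistortPoints(np.array([[uv]],float),K(c),np.array(c["distortion"]))[0,0]
    return e,R@np.array([n[0],n[1],1])
def onz(name,uv,z,s=None):
    e,d=ray(name,uv,s);return e+d*(z-e[2])/d[2]
def proj(name,P,s=None):
    c=imaging.calibration(name);R,e=pose(name,c,s)
    p=(np.atleast_2d(P)-e)@R
    return cv2.projectPoints(p,np.zeros(3),np.zeros(3),K(c),np.array(c["distortion"]))[0][:,0]
def snap(name,f):
    s=readout.get_state();im=imaging.snapshot(name);cv2.imwrite("pics/"+f,im[:,:,::-1]);return s,im
E
python3 - <<'E'
from h import *
for n in("top","scene"):
    snap(n,n+"0.png"); c=imaging.calibration(n);print(n,c)
print(imaging.calibration("wrist"))
s=readout.get_state();print(s)
E
```

```text
pics
top {'vertical_fov': 43.70877968576662, 'cx': 281.94371247076333, 'cy': 203.9010806636511, 'distortion': array([-0.0424841,  0.       ,  0.       ,  0.       ,  0.       ]), 'eye': array([0.52092511, 0.00572405, 1.40926897]), 'attitude': array([[ 0.00225106, -0.99791466,  0.06450779],
       [-0.99997083, -0.00271716, -0.00713875],
       [ 0.00729914, -0.06448984, -0.99789167]])}
scene {'vertical_fov': 50.248386677090124, 'cx': 279.7898648768365, 'cy': 209.63824667989994, 'distortion': array([-0.13128989,  0.        ,  0.        ,  0.        ,  0.        ]), 'eye': array([0.91530037, 0.52330453, 0.98600479]), 'attitude': array([[-0.85558173,  0.42635571, -0.29359958],
       [ 0.51750532,  0.69023623, -0.50572937],
       [-0.01296754, -0.58463215, -0.81119485]])}
{'vertical_fov': 63.35323636359574, 'cx': 275.11058503925574, 'cy': 207.9249825834052, 'distortion': array([-0.07868792,  0.        ,  0.        ,  0.        ,  0.        ]), 'T_tool_cam': array([[ 1.10400696e-03, -9.58493184e-01, -2.85113305e-01,
         7.21097789e-02],
       [ 9.99999367e-01,  1.11966413e-03,  1.
[... 318 characters left out ...]
   1.25743331e+00, -1.99844076e-02]), 'qvel': array([ 0.00022941,  0.00026743, -0.00295086, -0.00154643,  0.00032551,
        0.0008141 ]), 'tau': array([-8.46241323e-05, -4.16408050e+01, -2.34705824e+01,  2.80884666e-05,
        4.90571532e-03,  4.94454611e-06]), 'tool_pos': array([ 0.25140097, -0.51669606,  0.25258889]), 'orientation': array([[ 8.99222702e-01,  4.37490675e-01, -6.64920658e-04],
       [ 4.37491179e-01, -8.99221567e-01,  1.42903999e-03],
       [ 2.72806715e-05, -1.57592212e-03, -9.99998758e-01]]), 'contact_force': array([-0.32062397,  0.64695579, -0.69263357]), 'moment': array([-0.00261831, -0.00505264, -0.01381295]), 'gripper_force': 0.0, 'finger_gap': 0.0853997188978616}
```

View pics/top0.png

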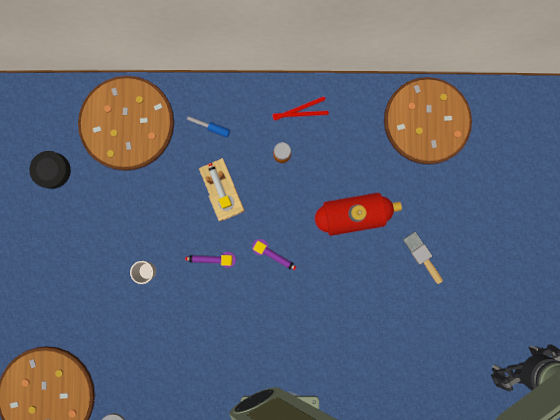

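View pics/scene0.png

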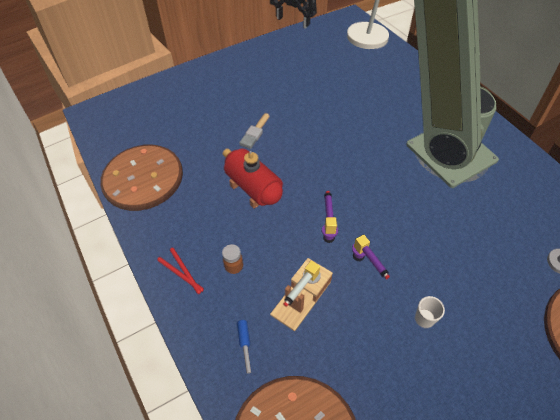

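The top view shows three gauge shapes:
- In the rest: yellow head at (225,201), silver barrel end near (212,168).
- Lying on the table: purple barrels, at (226,260) and (260,247).

The one in the rest is meant, since it has a silver barrel and stands in the wooden rest. The valve is at (358,212). I'll confirm with an enlarged crop and measure.

```bash
python3 - <<'E'
from h import *
t=cv2.imread("pics/top0.png");s=cv2.imread("pics/scene0.png")
a=cv2.resize(t[150:230,185:255],(350*8//7,400*8//7),interpolation=3);b=cv2.resize(s[250:340,265:340],(381,457),interpolation=3)
cv2.imwrite("pics/crop.png",np.hstack([a,b]))
h=onz("top",(225,201.5),.094);e=onz("top",(212,168),.078)
print(h,e,np.degrees(np.arctan2(*(e-h)[1::-1])),np.linalg.norm((e-h)[:2]))
print("valve",onz("top",(358,212),.130), "scene",onz("scene",(251,158),.13),"head scene",onz("scene",(313,268),.094))
E
```

```text
[0.61161601 0.13967698 0.094     ] [0.69856658 0.17541314 0.078     ] 22.342365393883338 0.09400783405316387
valve [ 0.58423978 -0.18987403  0.13      ] scene [ 0.58369727 -0.18987495  0.13      ] head scene [0.61262984 0.14483959 0.094     ]
```

View pics/crop.png

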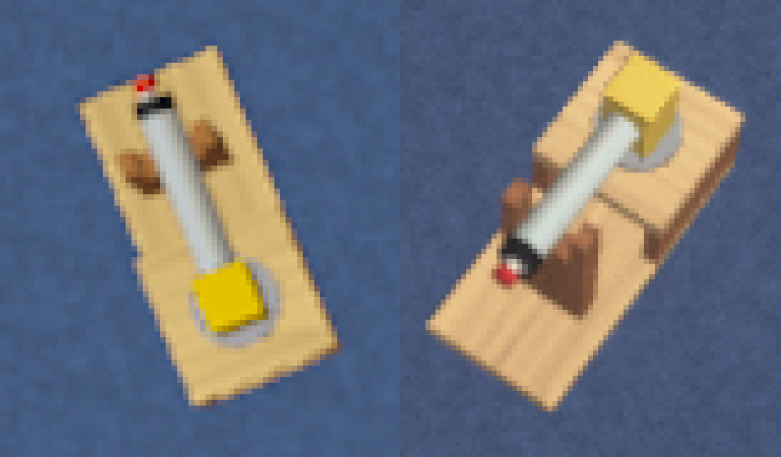

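The crop confirms it: yellow head with the silver barrel lying between the prongs and the red rod tip at the end, yaw about 22°. Moving above it.

```bash
python3 -m pendant '[{"dp":[3.8,-2.7,0],"rot":[0,0,0],"fingers":1},{"dp":[3.8,-2.7,0],"rot":[0,0,0],"fingers":1},{"dp":[3.8,-2.7,0],"rot":[0,0,0],"fingers":1},{"dp":[3.8,-2.7,0],"rot":[0,0,0],"fingers":1},{"dp":[3.8,-2.7,0],"rot":[0,0,0],"fingers":1},{"dp":[3.8,-2.7,0],"rot":[0,0,0],"fingers":1},{"dp":[3.8,-2.7,0],"rot":[0,0,0],"fingers":1},{"dp":[3.8,-2.7,0],"rot":[0,0,0],"fingers":1}]' 40
python3 -m pendant '[{"dp":[3.8,-2.7,0],"rot":[0,0,0],"fingers":1},{"dp":[3.8,-2.7,0],"rot":[0,0,0],"fingers":1},{"dp":[3.8,-2.7,0],"rot":[0,0,0],"fingers":1},{"dp":[3.8,-2.7,0],"rot":[0,0,0],"fingers":1},{"dp":[3.8,-2.7,0],"rot":[0,0,0],"fingers":1},{"dp":[3.8,-2.7,0],"rot":[0,0,0],"fingers":1},{"dp":[3.8,-2.7,0],"rot":[0,0,0],"fingers":1},{"dp":[3.8,-2.7,0],"rot":[0,0,0.07],"fingers":1}]'
python3 -m pendant '[{"dp":[0,0,0],"rot":[0,0,0],"fingers":1},{"dp":[0,0,0],"rot":[0,0,0],"fingers":1}]'
python3 - <<'E'
from h import *
s,im=snap("wrist","w1.png");print(s["tool_pos"],s["orientation"],s["joints"],s["contact_force"])
import pickle;pickle.dump(s,open("w1.pkl","wb"))
E
```

```text
time_s: 0.9
tool_pos: [0.4308, -0.188, 0.2531]
orientation: [[0.899, 0.437, -0.0], [0.437, -0.899, 0.0], [-0.0, -0.0, -1.0]]
contact_force: [0.2, -0.6, 0.3]
finger_gap: 0.0854
gripper_force: 0.0
time_s: 1.7
tool_pos: [0.6097, 0.1392, 0.2528]
orientation: [[0.928, 0.372, -0.001], [0.372, -0.928, -0.0], [-0.001, 0.0, -1.0]]
contact_force: [1.0, -0.8, 0.6]
finger_gap: 0.0853
gripper_force: 0.0
time_s: 1.9
tool_pos: [0.609, 0.138, 0.2522]
orientation: [[0.927, 0.376, -0.002], [0.376, -0.927, -0.001], [-0.002, 0.0, -1.0]]
contact_force: [-0.1, -0.4, -0.4]
finger_gap: 0.0855
gripper_force: 0.0
[0.60904219 0.1380304  0.25218929] [[ 9.26764065e-01  3.75638291e-01 -2.05941562e-03]
 [ 3.75636985e-01 -9.26766340e-01 -1.00294377e-03]
 [-2.28534117e-03  1.55899574e-04 -9.99997376e-01]] [ 2.04721500e-01  3.99824717e-01  1.44457162e+00 -5.84732178e-04
  1.29941666e+00  1.39058996e+00] [-0.08734447 -0.39737077 -0.44733752]
```

View pics/w1.png

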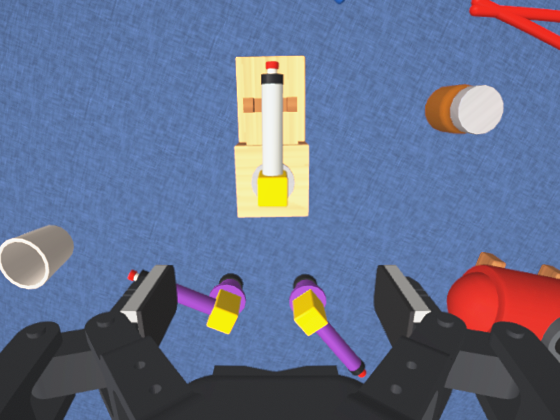

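The wrist view shows the gauge head at (272,190), the black barrel end at (272,78) and the barrel nearly vertical in the image, so yaw is about right. The purple ones lie well behind, at (225,310) and (309,312). Refining numerically.

```bash
python3 - <<'E'
from h import *
import pickle;s=pickle.load(open("w1.pkl","rb"));im=cv2.imread("pics/w1.png")[:,:,::-1].astype(int)
R=np.array(s["orientation"]);p=np.array(s["tool_pos"])
sub=im[160:215,245:305]
m=(sub[...,2]<60)&(sub[...,0]>190)&(sub[...,1]>150)
n,l,st,ce=cv2.connectedComponentsWithStats(m.astype(np.uint8));i=1+st[1:,4].argmax()
print(st[i],ce[i]+[245,160]); x0,y0,w,h=st[i][:4]
print("colors down col",im[168:210:3,272].tolist())
b=im[66:90,250:295];mb=(b.max(2)<60);n,l,st2,ce2=cv2.connectedComponentsWithStats(mb.astype(np.uint8));j=1+st2[1:,4].argmax()
print(st2[j],ce2[j]+[250,66])
e=onz("wrist",ce2[j]+[250,66],.083,s);hd=onz("wrist",(245+x0+w/2-.5,188),.09,s)
d=e-hd;print("yaw",np.degrees(np.arctan2(d[1],d[0])),"tool yaw",np.degrees(np.arctan2(R[1,0],R[0,0])))
u=d[:2]/np.linalg.norm(d[:2]);v=np.array([-u[1],u[0]])
# fit head centre: project top-face corners
for c in[(x0,y0),(x0+w,y0),(x0,y0+h),(x0+w,y0+h)]:
    P=onz("wrist",np.array(c)+[244.5,159.5],.094,s);print(c,P[:2],"tool",(R.T@(P-p))[:2])
print("valve",onz("top",(358,212),.13))
E
```

```text
[ 13  11  29  35 876] [271.96004566 190.32077626]
colors down col [[243, 244, 241], [243, 244, 241], [244, 245, 244], [230, 192, 15], [247, 243, 10], [247, 242, 10], [247, 242, 10], [247, 242, 10], [247, 242, 10], [247, 242, 10], [247, 242, 10], [247, 242, 10], [247, 243, 9], [245, 225, 140]]
[22  8 10  9 73] [276.94520548  78.32876712]
yaw 19.476640408812823 tool yaw 22.063748505034503
(np.int32(13), np.int32(11)) [0.62292913 0.15980514] tool [ 0.02141083 -0.01498829]
(np.int32(42), np.int32(11)) [0.63198813 0.13751557] tool [0.0214336  0.00907184]
(np.int32(13), np.int32(46)) [0.59473807 0.14881309] tool [-0.00884465 -0.01539087]
(np.int32(42), np.int32(46)) [0.60407086 0.12585981] tool [-0.00881746  0.00938721]
valve [ 0.58423978 -0.18987403  0.13      ]
```

```bash
python3 -m pendant '[{"dp":[0.4,-0.3,2],"rot":[0,0,0],"fingers":1},{"dp":[0,0,4],"rot":[0,0,0],"fingers":1},{"dp":[0,0,4],"rot":[0,0,0],"fingers":1},{"dp":[0,0,2],"rot":[0,0,0],"fingers":1},{"dp":[0,0,0],"rot":[0,0,0],"fingers":1},{"dp":[0,0,0],"rot":[0,0,0],"fingers":1}]' 80
python3 - <<'E'
from h import *
s,im=snap("wrist","w2.png");print(s["tool_pos"],s["joints"])
R=np.array(s["orientation"]);p=np.array(s["tool_pos"])
im=im.astype(int);m=(im[...,2]<60)&(im[...,0]>238)&(im[...,1]>232)
n,l,st,ce=cv2.connectedComponentsWithStats(m.astype(np.uint8))
for i in range(1,n):
  if st[i,4]>200:
    x0,y0,w,h=st[i][:4];print(st[i],ce[i])
    for c in[(x0-.5,y0-.5),(x0+w-.5,y0+h-.5),ce[i]]: print((R.T@(onz("wrist",c,.094,s)-p)))
E
```

```text
time_s: 2.55
tool_pos: [0.612, 0.1405, 0.1342]
orientation: [[0.928, 0.372, 0.001], [0.372, -0.928, -0.0], [0.001, 0.0, -1.0]]
contact_force: [0.3, -0.3, 0.3]
finger_gap: 0.0852
gripper_force: 0.0
[0.61202304 0.14053963 0.13416749] [ 2.07516006e-01  4.92413636e-01  1.60485215e+00 -2.75525222e-04
  1.04364515e+00  1.39700912e+00]
[ 249  235   46   41 1827] [271.69020252 254.4198139 ]
[ 0.01006673 -0.01382308  0.04016897]
[-0.01302392  0.00990085  0.04016278]
[-0.00090408 -0.00209782  0.04016619]
```

View pics/w2.png

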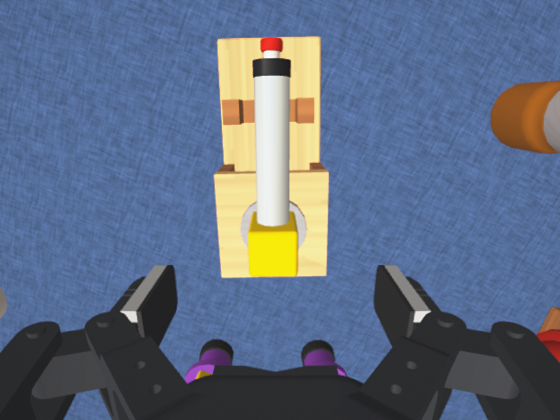

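The head is centred at (272,254) with the barrel straight up the image, and the fingers straddle it at 175 and 375. The residual is about 1 and 2 mm. Descending and gripping.

```bash
python3 -m pendant '[{"dp":[-0.1,-0.2,2.5],"rot":[0,0,0],"fingers":1},{"dp":[0,0,2.6],"rot":[0,0,0],"fingers":1},{"dp":[0,0,0],"rot":[0,0,0],"fingers":1},{"dp":[0,0,0],"rot":[0,0,0],"fingers":-0.2},{"dp":[0,0,0],"rot":[0,0,0],"fingers":-1},{"dp":[0,0,0],"rot":[0,0,0],"fingers":-1},{"dp":[0,0,0],"rot":[0,0,0],"fingers":-1},{"dp":[0,0,0],"rot":[0,0,0],"fingers":-1}]' 80; python3 -m pendant '[{"dp":[0,0,0],"rot":[0,0,0],"fingers":-1},{"dp":[0,0,0],"rot":[0,0,0],"fingers":-1}]'
```

```text
time_s: 3.4
tool_pos: [0.6111, 0.1432, 0.0837]
orientation: [[0.928, 0.374, 0.003], [0.374, -0.928, 0.0], [0.003, 0.001, -1.0]]
contact_force: [-0.5, -2.2, 5.6]
finger_gap: 0.0252
gripper_force: 79.0
time_s: 3.6
tool_pos: [0.611, 0.1432, 0.0837]
orientation: [[0.928, 0.374, 0.002], [0.374, -0.928, 0.0], [0.002, 0.001, -1.0]]
contact_force: [-0.3, -0.5, 6.3]
finger_gap: 0.0248
gripper_force: 79.1
```

```bash
python3 -m pendant '[{"dp":[0,0,-1],"rot":[0,0,0],"fingers":-1},{"dp":[0,0,-2],"rot":[0,0,0],"fingers":-1},{"dp":[0,0,-2],"rot":[0,0,0],"fingers":-1},{"dp":[0,0,-4],"rot":[0,0,0],"fingers":-1},{"dp":[0,0,-4],"rot":[0,0,0],"fingers":-1},{"dp":[0,0,-3],"rot":[0,0,0],"fingers":-1},{"dp":[0,0,-1],"rot":[0,0,0],"fingers":-1},{"dp":[0,0,0],"rot":[0,0,0],"fingers":-1}]'
python3 - <<'E'
from h import *
im=cv2.imread("pics/top0.png")[:,:,::-1].astype(int)
s=readout.get_state();R=np.array(s["orientation"]);p=np.array(s["tool_pos"]);print(p,s["contact_force"],s["finger_gap"],s["joints"])
for z in(.122,.136): print(onz("top",(358,212),z))
v=onz("top",(358,212),.129);print("tool delta",R.T@(v-p))
t=cv2.imread("pics/top0.png")[185:240,310:410];s2=cv2.imread("pics/scene0.png")[140:195,205:305]
cv2.imwrite("pics/crop2.png",np.vstack([cv2.resize(t,None,fx=5,fy=5),cv2.resize(s2,None,fx=5,fy=5)]))
E
```

```text
time_s: 4.4
tool_pos: [0.6104, 0.1433, 0.2534]
orientation: [[0.928, 0.374, 0.002], [0.374, -0.928, 0.0], [0.002, 0.0, -1.0]]
contact_force: [-0.5, -0.5, -2.7]
finger_gap: 0.0248
gripper_force: 78.6
[0.61042298 0.14325898 0.25335885] [-0.49286003 -0.54215196 -2.72183428] 0.024785678961920223 [ 2.12202742e-01  4.01124608e-01  1.43955076e+00 -6.26303393e-05
  1.29873956e+00  1.40014288e+00]
[ 0.58463572 -0.19109722  0.122     ]
[ 0.58394282 -0.18895664  0.136     ]
tool delta [-0.14901818  0.29933784  0.12416937]
```

View pics/crop2.png

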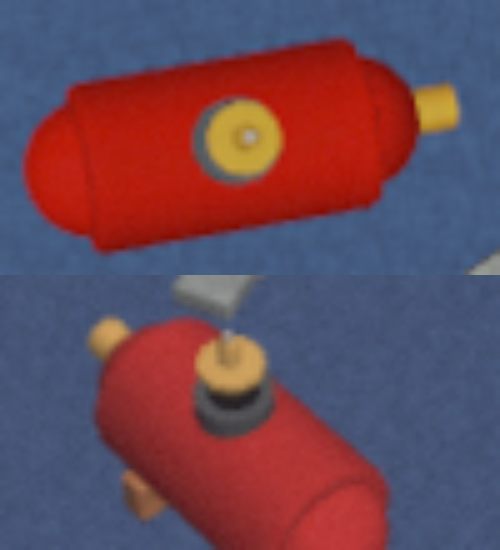

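The crop shows the brass collar at about (358.5,212) in the top view and (251,157) in the scene view, standing clear of the neck with its pin tip just above. I'll go beside it and view it with the wrist camera past the barrel.

```bash
python3 -m pendant '[{"dp":[-1.2,2,0],"rot":[0,0,0],"fingers":-1},{"dp":[-2.3,3.6,0],"rot":[0,0,0],"fingers":-1},{"dp":[-2.3,3.6,0],"rot":[0,0,0],"fingers":-1},{"dp":[-2.3,3.6,0],"rot":[0,0,0],"fingers":-1},{"dp":[-2.3,3.6,0],"rot":[0,0,0],"fingers":-1},{"dp":[-2.3,3.6,0],"rot":[0,0,0],"fingers":-1},{"dp":[-1.2,2,0],"rot":[0,0,0],"fingers":-1},{"dp":[0,0,0],"rot":[0,0,0],"fingers":-1}]'
python3 -m pendant '[{"dp":[-1,2,0],"rot":[0,0,0],"fingers":-1},{"dp":[0,0,0],"rot":[0,0,0],"fingers":-1}]'
python3 - <<'E'
from h import *
import pickle
def tri(a,b):
    A=[];B=[]
    for n,uv in(a,b):
        e,d=ray(n,uv);d/=np.linalg.norm(d);M=np.eye(3)-np.outer(d,d);A.append(M);B.append(M@e)
    return np.linalg.lstsq(np.vstack(A),np.hstack(B),rcond=None)[0]
print("collar",tri(("top",(358.5,212.2)),("scene",(250.8,157.4))),"tip",tri(("top",(359.4,211.8)),("scene",(250,151.6))))
s,im=snap("wrist","w3.png");pickle.dump(s,open("w3.pkl","wb"));print(s["tool_pos"],s["orientation"])
E
```

```text
time_s: 5.2
tool_pos: [0.5616, -0.1156, 0.2495]
orientation: [[0.929, 0.37, -0.005], [0.37, -0.929, 0.0], [-0.005, -0.002, -1.0]]
contact_force: [-0.2, 0.2, -1.7]
finger_gap: 0.0251
gripper_force: 78.9
time_s: 5.4
tool_pos: [0.5608, -0.136, 0.2501]
orientation: [[0.928, 0.372, -0.004], [0.372, -0.928, 0.0], [-0.003, -0.002, -1.0]]
contact_force: [0.8, 0.7, -2.7]
finger_gap: 0.0248
gripper_force: 79.1
collar [ 0.58366426 -0.19087897  0.13133943] tip [ 0.58407896 -0.18992252  0.15411584]
[ 0.56079411 -0.13595127  0.25011483] [[ 9.28168888e-01  3.72139548e-01 -3.83046577e-03]
 [ 3.72143560e-01 -9.28175110e-01  3.67700930e-04]
 [-3.41850693e-03 -1.76677173e-03 -9.99992596e-01]]
```

View pics/w3.png

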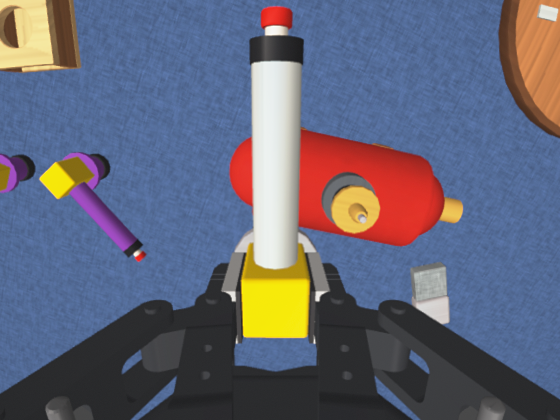

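The wrist view shows the collar disc centred at about (355,209), the pin tip at (362,218) and the gauge held squarely, with its head top at (276,308). Computing the offsets.

```bash
python3 - <<'E'
from h import *
import pickle;s=pickle.load(open("w3.pkl","rb"));im=cv2.imread("pics/w3.png")[:,:,::-1].astype(int)
R=np.array(s["orientation"]);p=np.array(s["tool_pos"])
sub=im[170:245,320:395];m=(sub[...,0]>150)&(sub[...,1]>110)&(sub[...,2]<120)
n,l,st,ce=cv2.connectedComponentsWithStats(m.astype(np.uint8));i=1+st[1:,4].argmax();x,y,w,h,_=st[i]
cc=np.array([320+x+w/2-.5,170+y+h/2-.5]);print(st[i],cc)
w_=(sub.min(2)>170);ys,xs=np.nonzero(w_);tp=np.array([320+xs.mean(),170+ys.mean()]);print("tip px",tp,len(xs))
for z in(.129,.1315,.134):print("collar",onz("wrist",cc,z,s))
for z in(.152,.1545):print("tip",onz("wrist",tp,z,s))
m=((im[...,2]<60)&(im[...,0]>225)&(im[...,1]>215)).astype(np.uint8);m[:230]=0
n,l,st,ce=cv2.connectedComponentsWithStats(m);i=1+st[1:,4].argmax();x,y,w,h,_=st[i];print(st[i])
z=p[2]+.011
for c in((x-.5,y-.5),(x+w-.5,y+h-.5)):print("head top tool",R.T@(onz("wrist",c,z,s)-p))
# barrel end z in tool: black cap
P=p+R@np.array([.096,0,-.061+.064-.060+.003+.0]);print(proj("wrist",p+R@np.array([.096,0,.007]),s))
v=np.array([.5839,-.1905,.15]);print("delta",R.T@(v-p))
E
```

```text
[  11   16   49   48 1749] [355.  209.5]
tip px [362.5483871  219.41935484] 31
collar [ 0.58138317 -0.19132965  0.129     ]
collar [ 0.58186508 -0.19047688  0.1315    ]
collar [ 0.582347   -0.18962411  0.134     ]
tip [ 0.58137404 -0.19139271  0.152     ]
tip [ 0.58190669 -0.19044962  0.1545    ]
[ 242  280   65   57 3532]
head top tool [ 0.01234428 -0.01248921 -0.01102022]
head top tool [-0.01235128  0.01178552 -0.01097868]
[[276.36262045  37.02480194]]
delta [0.00148845 0.05940627 0.10000552]
```

```bash
python3 -m pendant '[{"dp":[0,2,0],"rot":[0,0,0],"fingers":-1},{"dp":[0,2.5,0],"rot":[0,0,0],"fingers":-1},{"dp":[0,1.4,0],"rot":[0,0,0],"fingers":-1},{"dp":[0,0,0],"rot":[0,0,0],"fingers":-1},{"dp":[0,0,0],"rot":[0,0,0],"fingers":-1}]'
python3 - <<'E'
from h import *
s,im=snap("scene","s1.png");print(s["tool_pos"],s["orientation"],s["contact_force"],s["moment"])
print(s["joints"])
R=np.array(s["orientation"]);p=np.array(s["tool_pos"]);mth=p+R@[0,0,.067];print("mouth",mth)
px=proj("scene",[mth,[.5839,-.1905,.154],[.582,-.1905,.154]]);print(px)
c=px[0];x,y=int(c[0])-50,int(c[1])-45;cv2.imwrite("pics/s1c.png",cv2.resize(im[y:y+90,x:x+100,::-1],None,fx=6,fy=6));print(x,y)
E
```

```text
time_s: 5.95
tool_pos: [0.5835, -0.1893, 0.2517]
orientation: [[0.928, 0.373, -0.001], [0.373, -0.928, 0.001], [-0.001, -0.002, -1.0]]
contact_force: [-0.2, -0.5, -2.4]
finger_gap: 0.025
gripper_force: 79.2
[ 0.58350391 -0.18928055  0.25173571] [[ 9.27686482e-01  3.73357973e-01 -1.27052105e-03]
 [ 3.73359408e-01 -9.27686019e-01  1.18385073e-03]
 [-7.36644502e-04 -1.57260331e-03 -9.99998492e-01]] [-0.18492469 -0.46823132 -2.41230068] [-0.02660635  0.0176751   0.02705094]
[-3.32764537e-01  3.82135584e-01  1.47353940e+00  7.33104390e-04
  1.28750528e+00  8.55199118e-01]
mouth [ 0.58341879 -0.18920123  0.18473581]
[[249.82584888 143.2315077 ]
 [250.20822527 151.4859457 ]
 [250.86296932 151.19532325]]
199 98
```

View pics/s1c.png

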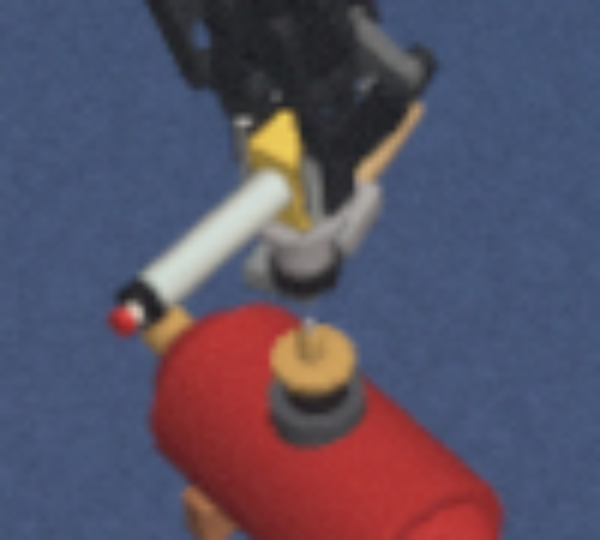

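The scene crop shows the sleeve mouth at about (249.5,145) right above the pin tip at about (250,151), aligned within about 1 mm. Small y correction, then descend to just above the pin.

```bash
python3 -m pendant '[{"dp":[-0.05,0.1,1],"rot":[0,0,0],"fingers":-1},{"dp":[0,0,1.5],"rot":[0,0,0],"fingers":-1},{"dp":[0,0,0.5],"rot":[0,0,0],"fingers":-1},{"dp":[0,0,0.4],"rot":[0,0,0],"fingers":-1},{"dp":[0,0,0],"rot":[0,0,0],"fingers":-1}]'; python3 -m pendant '[{"dp":[0,0,0.4],"rot":[0,0,0],"fingers":-1},{"dp":[0,0,0.3],"rot":[0,0,0],"fingers":-1},{"dp":[0,0,0],"rot":[0,0,0],"fingers":-1}]'
```

```text
time_s: 6.5
tool_pos: [0.5834, -0.1907, 0.2179]
orientation: [[0.927, 0.374, -0.001], [0.374, -0.927, 0.0], [-0.001, -0.001, -1.0]]
contact_force: [0.2, -0.5, -2.2]
finger_gap: 0.0251
gripper_force: 79.2
time_s: 6.8
tool_pos: [0.5834, -0.1909, 0.211]
orientation: [[0.928, 0.374, -0.001], [0.374, -0.928, 0.0], [-0.0, -0.0, -1.0]]
contact_force: [-0.2, 0.2, -2.2]
finger_gap: 0.0248
gripper_force: 79.2
```

```bash
python3 -m pendant '[{"dp":[0,0,0.5],"rot":[0,0,0],"fingers":-1},{"dp":[0,0,0.3],"rot":[0,0,0],"fingers":-1},{"dp":[0,0,0],"rot":[0,0,0],"fingers":-1}]'; python3 -m pendant '[{"dp":[0,0,0.2],"rot":[0,0,0],"fingers":-1},{"dp":[0,0,0],"rot":[0,0,0],"fingers":-1}]';python3 -m pendant '[{"dp":[0,0,0.2],"rot":[0,0,0],"fingers":-1},{"dp":[0,0,0],"rot":[0,0,0],"fingers":-1}]'
```

```text
time_s: 7.1
tool_pos: [0.5835, -0.191, 0.2029]
orientation: [[0.928, 0.373, -0.0], [0.373, -0.928, 0.0], [-0.0, -0.0, -1.0]]
contact_force: [0.1, 0.3, -2.6]
finger_gap: 0.0249
gripper_force: 79.3
time_s: 7.3
tool_pos: [0.5837, -0.191, 0.2016]
orientation: [[0.928, 0.374, 0.0], [0.374, -0.928, -0.0], [0.0, 0.0, -1.0]]
contact_force: [0.2, -0.3, -0.6]
finger_gap: 0.0248
gripper_force: 79.3
time_s: 7.5
tool_pos: [0.5837, -0.191, 0.2]
orientation: [[0.928, 0.373, 0.001], [0.373, -0.928, -0.0], [0.001, 0.001, -1.0]]
contact_force: [-0.8, 0.3, 4.8]
finger_gap: 0.0249
gripper_force: 79.7
```

```bash
python3 -m pendant '[{"dp":[0,0,0.15],"rot":[0,0,0],"fingers":-1},{"dp":[0,0,0],"rot":[0,0,0],"fingers":-1}]'; python3 -m pendant '[{"dp":[0,0,0.15],"rot":[0,0,0],"fingers":-1},{"dp":[0,0,0],"rot":[0,0,0],"fingers":-1}]'
```

```text
time_s: 7.7
tool_pos: [0.5837, -0.191, 0.1987]
orientation: [[0.928, 0.373, 0.001], [0.373, -0.928, -0.0], [0.001, 0.001, -1.0]]
contact_force: [-2.2, 1.0, 6.4]
finger_gap: 0.0251
gripper_force: 80.0
time_s: 7.9
tool_pos: [0.5837, -0.1911, 0.1975]
orientation: [[0.928, 0.373, 0.001], [0.374, -0.928, -0.001], [0.001, 0.001, -1.0]]
contact_force: [-1.6, -0.0, 7.4]
finger_gap: 0.0246
gripper_force: 80.3
```

```bash
python3 -m pendant '[{"dp":[-0.05,-0.02,0.15],"rot":[0,0,0],"fingers":-1},{"dp":[0,0,0],"rot":[0,0,0],"fingers":-1}]'; python3 -m pendant '[{"dp":[0,0,0.12],"rot":[0,0,0],"fingers":-1},{"dp":[0,0,0],"rot":[0,0,0],"fingers":-1}]'
```

```text
time_s: 8.1
tool_pos: [0.5836, -0.191, 0.1965]
orientation: [[0.928, 0.373, 0.003], [0.373, -0.928, -0.001], [0.002, 0.002, -1.0]]
contact_force: [-1.6, 0.7, 9.4]
finger_gap: 0.0247
gripper_force: 80.5
time_s: 8.3
tool_pos: [0.5836, -0.191, 0.1956]
orientation: [[0.928, 0.373, 0.003], [0.373, -0.928, -0.001], [0.002, 0.002, -1.0]]
contact_force: [-1.8, 0.6, 9.9]
finger_gap: 0.0248
gripper_force: 80.7
```

```bash
python3 -m pendant '[{"dp":[0,0,0.1],"rot":[0,0,0],"fingers":-1},{"dp":[0,0,0],"rot":[0,0,0],"fingers":-1}]'; python3 -m pendant '[{"dp":[0,0,0.1],"rot":[0,0,0],"fingers":-1},{"dp":[0,0,0],"rot":[0,0,0],"fingers":-1}]'
```

```text
time_s: 8.5
tool_pos: [0.5836, -0.191, 0.1949]
orientation: [[0.928, 0.373, 0.003], [0.373, -0.928, -0.001], [0.002, 0.002, -1.0]]
contact_force: [-1.7, 1.2, 11.1]
finger_gap: 0.0253
gripper_force: 80.8
time_s: 8.7
tool_pos: [0.5837, -0.1911, 0.1941]
orientation: [[0.928, 0.373, 0.003], [0.373, -0.928, -0.001], [0.003, 0.002, -1.0]]
contact_force: [-2.2, 1.1, 11.8]
finger_gap: 0.025
gripper_force: 81.1
```

```bash
python3 -m pendant '[{"dp":[0,0,0.08],"rot":[0,0,0],"fingers":-1},{"dp":[0,0,0],"rot":[0,0,0],"fingers":-1}]'; python3 -m pendant '[{"dp":[0,0,0.05],"rot":[0,0,0],"fingers":-1},{"dp":[0,0,0],"rot":[0,0,0],"fingers":-1},{"dp":[0,0,0],"rot":[0,0,0],"fingers":-1}]'
```

```text
time_s: 8.9
tool_pos: [0.5837, -0.191, 0.1936]
orientation: [[0.928, 0.373, 0.003], [0.373, -0.928, -0.001], [0.003, 0.002, -1.0]]
contact_force: [-4.1, 1.6, 12.4]
finger_gap: 0.025
gripper_force: 81.1
time_s: 9.2
tool_pos: [0.5837, -0.191, 0.1934]
orientation: [[0.928, 0.373, 0.004], [0.373, -0.928, -0.001], [0.003, 0.002, -1.0]]
contact_force: [-3.5, 2.1, 14.5]
finger_gap: 0.0251
gripper_force: 81.4
```

```bash
python3 -m pendant '[{"dp":[-0.02,0,0.02],"rot":[0,0,0],"fingers":-1},{"dp":[0,0,0],"rot":[0,0,0],"fingers":-1},{"dp":[0,0,0],"rot":[0,0,0],"fingers":-1},{"dp":[0,0,0],"rot":[0,0,0],"fingers":-1}]'; python3 -m pendant '[{"dp":[0,0,0],"rot":[0,0,0],"fingers":-1},{"dp":[0,0,0],"rot":[0,0,0],"fingers":-1},{"dp":[0,0,0],"rot":[0,0,0],"fingers":-1},{"dp":[0,0,0],"rot":[0,0,0],"fingers":-1}]'
python3 - <<'E'
from h import *
for n in range(4):
    s,im=snap("wrist","w4.png");print(s["contact_force"],s["tool_pos"])
E
```

```text
time_s: 9.6
tool_pos: [0.5836, -0.1911, 0.1934]
orientation: [[0.928, 0.373, 0.004], [0.373, -0.928, -0.001], [0.003, 0.002, -1.0]]
contact_force: [-3.7, 1.2, 15.2]
finger_gap: 0.0252
gripper_force: 81.4
time_s: 10.0
tool_pos: [0.5836, -0.191, 0.1934]
orientation: [[0.928, 0.373, 0.004], [0.373, -0.928, -0.001], [0.003, 0.002, -1.0]]
contact_force: [-3.7, 1.6, 15.3]
finger_gap: 0.0248
gripper_force: 81.4
[-3.74318053  1.5791703  15.3332391 ] [ 0.58362776 -0.19102811  0.1934034 ]
[-3.09449307  1.44650212 15.19163882] [ 0.5836029  -0.19105154  0.19341376]
[-4.08431034  1.11350753 15.71772533] [ 0.58362184 -0.19103777  0.19340875]
[-3.36135174  1.01137777 13.72392087] [ 0.58362672 -0.1910499   0.19342582]
```

The push has held at about 17.5 N for over a second. Lifting straight off, then reading the rod.

```bash
python3 -m pendant '[{"dp":[0,0,-0.5],"rot":[0,0,0],"fingers":-1},{"dp":[0,0,-1],"rot":[0,0,0],"fingers":-1},{"dp":[0,0,-1],"rot":[0,0,0],"fingers":-1},{"dp":[0,0,-1.5],"rot":[0,0,0],"fingers":-1},{"dp":[0,0,-2],"rot":[0,0,0],"fingers":-1},{"dp":[0,0,0],"rot":[0,0,0],"fingers":-1}]'
python3 - <<'E'
from h import *
s,im=snap("scene","s2.png");p=np.array(s["tool_pos"]);R=np.array(s["orientation"]);print(p,R[:,2],s["contact_force"])
pts=[p+R@[.096+d,0,.007] for d in(0,.01,.018,.03,.04)];px=proj("scene",pts);print(px)
w=cv2.imread("pics/w4.png")
x,y=int(px[1][0])-45,int(px[1][1])-40
a=cv2.resize(im[y:y+100,x:x+100,::-1],(500,500),interpolation=3)
snap("wrist","w5.png");b=cv2.resize(cv2.imread("pics/w5.png"),None,fx=.53,fy=.53);b=cv2.copyMakeBorder(b,0,500-b.shape[0],0,0,0);cv2.imwrite("pics/c5.png",np.hstack([a,b]));print(x,y)
E
```

```text
time_s: 10.8
tool_pos: [0.5841, -0.1915, 0.2524]
orientation: [[0.928, 0.373, 0.005], [0.373, -0.928, -0.002], [0.004, 0.003, -1.0]]
contact_force: [-0.0, -0.2, -2.1]
finger_gap: 0.0252
gripper_force: 79.3
[ 0.58408268 -0.19151989  0.25242341] [ 0.0046858  -0.0017725  -0.99998745] [-0.0038991  -0.16996436 -2.11211859]
[[220.67979207 148.54414278]
 [217.76135384 151.13749288]
 [215.4082954  153.2301182 ]
 [211.84801684 156.39920114]
 [208.85282678 159.06795054]]
172 111
```

View pics/c5.png

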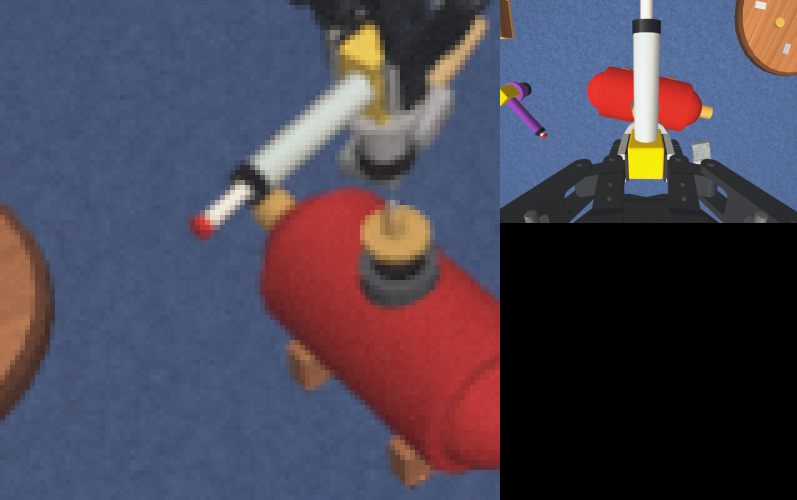

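The rod's red tip is at about (212.4,156.6), so it shows roughly 28 mm, or 18 mm driven out: a proper reading. The gauge is still square in the grip. Returning it to the rest.

```bash
python3 -m pendant '[{"dp":[1,-2,0],"rot":[0,0,0],"fingers":-1},{"dp":[2,-4,0],"rot":[0,0,0],"fingers":-1},{"dp":[2,-4,0],"rot":[0,0,0],"fingers":-1},{"dp":[2,-4,0],"rot":[0,0,0],"fingers":-1},{"dp":[2,-4,0],"rot":[0,0,0],"fingers":-1},{"dp":[2,-4,0],"rot":[0,0,0],"fingers":-1},{"dp":[2,-4,0],"rot":[0,0,0],"fingers":-1},{"dp":[1.5,-3,0],"rot":[0,0,0],"fingers":-1}]'
python3 -m pendant '[{"dp":[0.4,-1.1,0],"rot":[0,0,0],"fingers":-1},{"dp":[0,0,0],"rot":[0,0,0],"fingers":-1},{"dp":[0,0,0],"rot":[0,0,0],"fingers":-1}]'
python3 - <<'E'
from h import *
s=readout.get_state();p=np.array(s["tool_pos"]);R=np.array(s["orientation"]);print(R);print(R.T@(np.array([.611,.1432,.0837])-p))
E
```

```text
time_s: 11.7
tool_pos: [0.6082, 0.1347, 0.2481]
orientation: [[0.927, 0.375, -0.003], [0.375, -0.927, -0.0], [-0.003, -0.001, -1.0]]
contact_force: [-0.3, -0.4, -3.0]
finger_gap: 0.025
gripper_force: 79.2
time_s: 12.0
tool_pos: [0.6082, 0.1427, 0.2491]
orientation: [[0.928, 0.373, -0.002], [0.373, -0.928, -0.002], [-0.002, 0.001, -1.0]]
contact_force: [0.6, -0.3, -2.2]
finger_gap: 0.0248
gripper_force: 79.2
[[ 9.27691482e-01  3.73343412e-01 -1.79176279e-03]
 [ 3.73341015e-01 -9.27692904e-01 -1.53717375e-03]
 [-2.23609932e-03  7.57084461e-04 -9.99997213e-01]]
[0.00309465 0.00047767 0.16542485]
```

```bash
python3 -m pendant '[{"dp":[0.3,0.05,2],"rot":[0,0,0],"fingers":-1},{"dp":[0,0,4],"rot":[0,0,0],"fingers":-1},{"dp":[0,0,4],"rot":[0,0,0],"fingers":-1},{"dp":[0,0,1.5],"rot":[0,0,0],"fingers":-1},{"dp":[0,0,0],"rot":[0,0,0],"fingers":-1},{"dp":[0,0,0],"rot":[0,0,0],"fingers":-1}]'
python3 - <<'E'
from h import *
s=readout.get_state();p=np.array(s["tool_pos"]);R=np.array(s["orientation"]);print(R.T@(np.array([.611,.1432,.0837])-p))
E
```

```text
time_s: 12.6
tool_pos: [0.6122, 0.1431, 0.1357]
orientation: [[0.928, 0.372, 0.001], [0.372, -0.928, -0.0], [0.001, 0.001, -1.0]]
contact_force: [-0.3, -0.3, -0.6]
finger_gap: 0.0251
gripper_force: 79.1
[-0.00112853 -0.00056324  0.05197911]
```

```bash
python3 -m pendant '[{"dp":[-0.1,-0.05,1],"rot":[0,0,0],"fingers":-1},{"dp":[0,0,1],"rot":[0,0,0],"fingers":-1},{"dp":[0,0,1],"rot":[0,0,0],"fingers":-1},{"dp":[0,0,1],"rot":[0,0,0],"fingers":-1},{"dp":[0,0,0],"rot":[0,0,0],"fingers":-1}]'
python3 -m pendant '[{"dp":[0,0,0.6],"rot":[0,0,0],"fingers":-1},{"dp":[0,0,0.3],"rot":[0,0,0],"fingers":-1},{"dp":[0,0,0],"rot":[0,0,0],"fingers":-1}]'
```

```text
time_s: 13.1
tool_pos: [0.6093, 0.1444, 0.0931]
orientation: [[0.928, 0.374, -0.004], [0.374, -0.928, -0.001], [-0.004, -0.001, -1.0]]
contact_force: [-1.0, 1.2, -1.8]
finger_gap: 0.0251
gripper_force: 79.1
time_s: 13.4
tool_pos: [0.6103, 0.1445, 0.0857]
orientation: [[0.928, 0.374, -0.001], [0.374, -0.928, -0.0], [-0.001, 0.0, -1.0]]
contact_force: [-0.4, 1.1, -1.3]
finger_gap: 0.0251
gripper_force: 79.1
```

```bash
python3 -m pendant '[{"dp":[0,0,0.12],"rot":[0,0,0],"fingers":-1},{"dp":[0,0,0],"rot":[0,0,0],"fingers":-1}]'
python3 -m pendant '[{"dp":[0,0,0.05],"rot":[0,0,0],"fingers":-1},{"dp":[0,0,0],"rot":[0,0,0],"fingers":-1}]'
```

```text
time_s: 13.6
tool_pos: [0.6106, 0.1446, 0.085]
orientation: [[0.928, 0.374, 0.0], [0.374, -0.928, -0.0], [0.0, 0.0, -1.0]]
contact_force: [0.0, 0.2, -2.4]
finger_gap: 0.0251
gripper_force: 79.1
time_s: 13.8
tool_pos: [0.6106, 0.1445, 0.0845]
orientation: [[0.928, 0.373, 0.0], [0.373, -0.928, -0.0], [0.0, 0.0, -1.0]]
contact_force: [-1.4, 0.3, -2.2]
finger_gap: 0.025
gripper_force: 79.1
```

```bash
python3 -m pendant '[{"dp":[0,0,0.06],"rot":[0,0,0],"fingers":-1},{"dp":[0,0,0],"rot":[0,0,0],"fingers":-1}]'
python3 -m pendant '[{"dp":[0,0,0.06],"rot":[0,0,0],"fingers":-1},{"dp":[0,0,0],"rot":[0,0,0],"fingers":-1}]'
```

```text
time_s: 14.0
tool_pos: [0.6105, 0.1446, 0.0838]
orientation: [[0.928, 0.374, 0.0], [0.374, -0.928, -0.0], [0.0, 0.0, -1.0]]
contact_force: [0.5, -0.4, -2.6]
finger_gap: 0.025
gripper_force: 79.1
time_s: 14.2
tool_pos: [0.6105, 0.1445, 0.0837]
orientation: [[0.928, 0.374, 0.0], [0.374, -0.928, -0.0], [0.0, 0.0, -1.0]]
contact_force: [-1.2, -1.4, 2.1]
finger_gap: 0.0249
gripper_force: 79.7
```

Seated: the push is now about 4.5 N at the original height. Releasing and rising.

```bash
python3 -m pendant '[{"dp":[0,0,0],"rot":[0,0,0],"fingers":-0.2},{"dp":[0,0,0],"rot":[0,0,0],"fingers":0.3},{"dp":[0,0,0],"rot":[0,0,0],"fingers":0.7},{"dp":[0,0,0],"rot":[0,0,0],"fingers":0.7},{"dp":[0,0,0],"rot":[0,0,0],"fingers":0.7}]'
python3 -m pendant '[{"dp":[0,0,-1],"rot":[0,0,0],"fingers":0.7},{"dp":[0,0,-3],"rot":[0,0,0],"fingers":0.7},{"dp":[0,0,-4],"rot":[0,0,0],"fingers":0.7},{"dp":[0,0,-4],"rot":[0,0,0],"fingers":0.7},{"dp":[0,0,-3],"rot":[0,0,0],"fingers":0.7},{"dp":[-2,0,0],"rot":[0,0,0],"fingers":0.7},{"dp":[0,0,0],"rot":[0,0,0],"fingers":0.7},{"dp":[0,0,0],"rot":[0,0,0],"fingers":0.7}]'
python3 - <<'E'
from h import *
s,im=snap("wrist","w6.png");s2,sc=snap("scene","s6.png")
b=cv2.resize(sc[240:345,255:345,::-1],(360,420),interpolation=3);cv2.imwrite("pics/c6.png",np.hstack([im[:,130:430,::-1],b]))
E
```

```text
time_s: 14.7
tool_pos: [0.6106, 0.1446, 0.0832]
orientation: [[0.928, 0.374, 0.0], [0.374, -0.928, -0.0], [0.0, 0.0, -1.0]]
contact_force: [-0.0, -0.3, 0.4]
finger_gap: 0.0727
gripper_force: 0.0
time_s: 15.5
tool_pos: [0.5919, 0.1371, 0.2336]
orientation: [[0.928, 0.373, 0.001], [0.373, -0.928, 0.0], [0.001, 0.0, -1.0]]
contact_force: [0.4, 0.9, -0.1]
finger_gap: 0.0729
gripper_force: 0.0
```

View pics/c6.png

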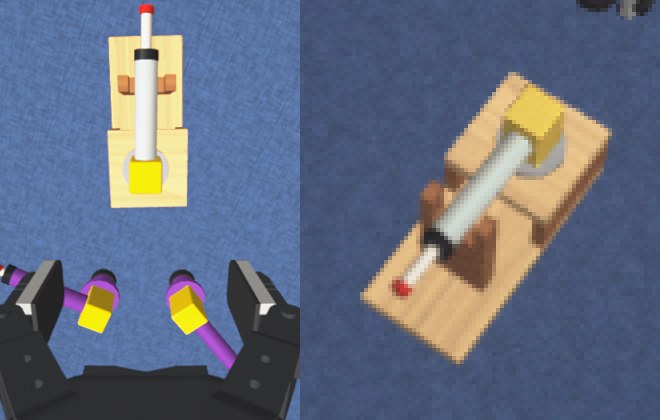

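The gauge is seated in the rest, with its flange on the board (head at about (145,175) in the wrist half) and the barrel between the prongs. The rod is still out, its tip at (147,8), and the gripper is clear. Handing in.

```bash
python3 -c "
from rig import order
print(order.sign_off())"
```

```text
the job is handed in; nothing more can be done
None
```

The job is handed in: I pressed the gauge onto the valve at about 17.5 N for over a second, which drove the rod out about 18 mm, then put it back in its rest with the reading still showing and let go, with nothing else touched.

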